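# Park the polisher's arm and signal its touch-free sensor

## Task

Get the polisher ready for rinsing: push its swing arm off the disc, all the way round to its stop, without pulling up the handle. Then point down at the round touch-free sensor, fingertips about 3 cm above it, keep pointing for two seconds, and draw the hand well clear. Touch none of the three sensors, do not dip the fingers over the square or the bar-shaped one, and leave the specimens, jar and beaker alone; nothing is to be lifted.

Things in the scene. Friction and masses are not known exactly. Their poses are not given: they have to be found in the camera images.
- polisher: low white disc polisher fixed on the bench, 340 (x) by 400 (y) mm, deck 100 mm above the bench; origin: centre of its underside, on the bench; its x axis points from its front (near the robot) to its rear, y to its left. Aluminium disc of 100 mm radius in a grey ring of 116 mm radius, centre at (40, -40) mm in this frame, its top 114 mm above the bench; ring top at 108 mm
- pivot (a point): point on the vertical axis of the swing arm's post at the rear left of the deck, 165 mm above the bench; at (120, 90) mm in the polisher's frame. The post is 36 mm across and ends 192 mm above the bench. (The deck also has a thin fixed water spout, up to 156 mm above the bench, from (158, -60) at the rear edge to (112, -54) mm over the disc's rear rim.)
- swing_arm (a joint): angle of the steel swing arm about its post, rad: 0 = handle straight over the disc's centre, 1.4 = at its stop, clear of the disc over the left of the deck. It grows clockwise seen from above (handle moves from the disc past the front to the left). It starts at 0 to 0.35. The arm is a 16 mm bar at 162 to 178 mm above the bench, 153 mm from post axis to handle axis, ending in a 32 mm collar at 157 to 183 mm. Stiff hinge: stays where left; about 2 to 4 N at the handle turns it
- handle_top (a point): centre of the top of the upright black handle at the arm's free end, 266 mm above the bench: a round knob 40 mm across from 206 to 262 mm above the bench, tapering to 24 mm below that, with a thin steel quill under it ending 122 mm above the bench. Moves with the arm
- quill (a joint): how far the handle and its quill are pulled up in the arm, m: 0 = down (start, kept by its weight of 3 N), 0.04 = top
- round_sensor_top (a point): round sensor 46 mm across, the one to point at, on the polisher's front deck: aluminium housing with a black window on top. Its underside is on the deck (z = 100 mm); this point is the centre of its top face, 14 mm above the deck. The sensors stand in a row with 80 mm between centres; which one is where changes. x, y axes are parallel to the polisher's
- square_sensor_top (a point): square sensor 44 by 44 mm, to be left alone, on the polisher's front deck: aluminium housing with a black window on top. Its underside is on the deck (z = 100 mm); this point is the centre of its top face, 14 mm above the deck. The sensors stand in a row with 80 mm between centres; which one is where changes. x, y axes are parallel to the polisher's
- bar_sensor_top (a point): narrow bar-shaped sensor 22 (x) by 56 (y) mm, to be left alone, on the polisher's front deck: aluminium housing with a black window on top. Its underside is on the deck (z = 100 mm); this point is the centre of its top face, 14 mm above the deck. The sensors stand in a row with 80 mm between centres; which one is where changes. x, y axes are parallel to the polisher's
- round_sensor: the round sensor itself, fixed to the deck; origin: centre of its underside
- square_sensor: the square sensor itself, fixed to the deck; origin: centre of its underside
- bar_sensor: the bar-shaped sensor itself, fixed to the deck; origin: centre of its underside
- mount_a: loose specimen, grey resin cylinder 30 mm across, 22 mm tall, on the deck's rear right; origin: centre of its underside
- mount_b: same kind of specimen on the deck's left; origin: centre of its underside
- jar: loose closed jar 60 mm across, 85 mm tall, on the bench left of the polisher; origin: centre of its underside
- beaker: loose glass beaker 64 mm across, 85 mm tall, on the bench right of the polisher; origin: centre of its underside
There are look-alikes about, which are no part of the job. What is shaped like the beaker but brown or orange is not meant.

How it is judged (in metres and radians):
On the way, in this order (a step that is already met when the one before it is completed fails the run):
1. the swing arm is pushed round to its stop (value of joint swing_arm above 1.3 rad), for 0.2 s.
2. the fingertips point at the round sensor from just above for 1.5 s (horizontal distance between the grasp point and round_sensor_top below 0.024 m and z of the grasp point in the frame of round_sensor_top between 0.019 and 0.085 m and value of joint swing_arm above 1.3 rad), for 1.5 s.
At the end, for the whole second after the job is handed in: the swing arm rests within 0.1 rad of its stop with its handle down (within 5 mm), the point between the finger pads is over 100 mm from the round sensor, and the specimens, jar and beaker stand upright within 12 mm of where they began (value of joint swing_arm above 1.3 rad and value of joint quill below 0.005 m and distance between the grasp point and round_sensor_top above 0.1 m and velocity of joint swing_arm below 0.05 rad/s and distance of each of mount_a, mount_b, jar, beaker from where it was at the start of the episode below 0.012 m and angle between each of mount_a, mount_b, jar, beaker's own z axis and vertical below 0.1 rad); the robot touches nothing.
It fails at once if the robot touches a sensor (contact force between any of the fingers, the arm and round_sensor above 0.3 N or contact force between any of the fingers, the arm and square_sensor above 0.3 N or contact force between any of the fingers, the arm and bar_sensor above 0.3 N).
It fails at once if the fingers dip over the square or the bar-shaped sensor (within about 50 mm of its top) ((horizontal distance between the grasp point and square_sensor_top below 0.022 m and z of the grasp point in the frame of square_sensor_top below 0.07 m) or (horizontal distance between the grasp point and bar_sensor_top below 0.022 m and z of the grasp point in the frame of bar_sensor_top below 0.07 m)).
It fails at once if the handle is pulled up by more than 12 mm (value of joint quill above 0.012 m).
It fails at once if a specimen, the jar or the beaker is shifted by more than 12 mm, or lifted (distance of any of mount_a, mount_b, jar, beaker from where it was at the start of the episode above 0.012 m).
It also fails if it takes over 48 s, if anything falls off the work surface, if the arm or the gripper's body presses on something with over 40 N, if the wrist force passes 120 N, or if a joint passes its speed limit or range.

## Robot

A 6-joint arm with a two-finger parallel gripper is mounted at the origin on the work surface. World frame = base frame: x ahead of the robot, y to its left, z up, the work surface at z = 0. Lengths are in mm, angles in rad, forces in N, time in s.
With the tool pointing down it reaches from about 275 to 1000 mm from the base axis. Payload 8.4 kg.
Tool frame: the origin (TCP) lies on the centre line of the jaws, within the pads' length; the fingertips stand 17 mm ahead of it and the grasp point (between the pads) lies 2 mm behind it (r.tcp_to_tips is the z of the fingertips in the tool frame, in mm); z points along the fingers, y is the direction in which the jaws open and shut (so a half turn about z gives the same grasp; the last joint's range is limited). The gripper opens to 85 mm and grips with 20 to 120 N. Pads are 22 mm wide; open, the fingers measure 114 mm over their backs; the gripper's body (76 mm by 85 mm) begins 54 mm behind the grasp point. The pads swing forward as they close: fully open they stand 13 mm farther back than shut.
Start: joints at [-1.328, 0.353, 1.633, -0, 1.155, -0.002], TCP at [151.475, -606.369, 248.281] pointing down, gripper open.
Joint ranges: [-2.63, 2.63], [-0.92, 2.1], [0.06, 2.66], [-1.3, 4.44], [0, 2.69], [-3.02, 3.02]. Speed limits (rad/s): [2.22, 2.22, 2.79, 3.14, 3.14, 3.14].

## Interface

Orientations are given as [roll, pitch, yaw] about the fixed x, y, z axes, in that order (R = Rz(yaw) Ry(pitch) Rx(roll)).
In Python, from rig import r, cams, job gives the robot as it stands.
- The arm moves only by the tool drive_tool, never from a script. Its argument "deltas" is a list of rows, each a list of 4 numbers: the shift along the tool's x, y, z in cm, then the turn about the tool's z in rad. In form: [[x, y, z, roll], ...]. A call has 1 to 12 rows; each row shifts and turns the commanded pose from where the row before left it, along the tool's axes as they then stand; what a row does not reach is not made up. A row lasts 1/12 s, in which the tool goes at most 41.7 mm and 7.16 degrees, less where a joint would pass 70% of its speed; a pose out of reach is approached as far as the arm can. A call with a gripper value outside its range is refused whole. "jaw" is the closure, from 0 (fully open) to 1 (shut), set as the call begins (left out, the last holds). The fingers move at their own pace and stop on an object; "force" is the grip in N (left out, the last holds). Time passes only in rows, so rows that do not move let the fingers close. It gives the time, the measured TCP pose, the force and the opening at its end, in the units of the state.
- r.sense(): the state, without advancing time (a new reading comes with each control period).
- cams.grab_frame(name): name is "scene" or "top"; returns (picture, depth): 384x512x3 uint8, red, green, blue; 384x512 float32, mm along the optical axis (not along the pixel's ray), 0 where there is no reading.
- cams.camera_params(name): a dict with "fx", "fy", "cx", "cy" (pixels), "R" (3x3) and "t" (3): a world point X has camera coordinates R X + t. Camera axes: x right, y down, z forward; pixel columns grow to the right and rows downward; lengths in mm; the calibration is good to about 2 mm. A picture is of the moment at which its call begins. camera_params takes no time and is no camera call.
- job.sign_off(): hands the job in, once; it reports no verdict.
The state is a dict: "clock": time; "qpos": joint angles; "qvel": joint speeds; "joint_efforts": joint torques, N m; "eef_pos": TCP position; "tcp_rot": TCP orientation; "contact_force": force on the tool from outside, world axes, zero at the start; "wrist_torque": the same for the moment, N m; "opening": opening from 0.0 (shut) to 1.0 (fully open).
Only numpy, scipy, OpenCV 4.12 (cv2) and the standard library are available. Lean on these libraries where they do the work, as an engineer would, in place of code of your own. Each camera call takes 0.05 s, during which the arm holds its last target. There are 200 camera calls.

## Working session

There is one attempt and no reset: what is moved stays moved. The work goes in short steps, Python scripts to look and compute and a tool call to move; the robot and the scene stay as the last step left them, time stands still between calls to the robot, and variables do not carry over. Pictures are saved under pics/ and viewed, about 8 in all and at most 12, crops included, and the job is handed in when it is done.

Besides the shell and the picture viewer there is one more tool, called after "Emit:" as name(argument=value, ...), one argument or row to a line, values as JSON. drive_tool: Moves the arm, as the interface text tells. Its arguments: {"type":"object","properties":{"deltas":{"type":"array"},"jaw":{"type":"number"},"force":{"type":"number"}},"required":["deltas"]}

```bash
mkdir -p pics; cat > h.py <<'E'
import numpy as np, cv2
from rig import r, cams, job
def grab(n):
    p,d=cams.grab_frame(n); return p,d,cams.camera_params(n)
def pts(d,c):
    v,u=np.mgrid[:d.shape[0],:d.shape[1]]
    X=np.stack([(u-c['cx'])/c['fx']*d,(v-c['cy'])/c['fy']*d,d],-1)
    return (X-np.array(c['t']))@np.array(c['R'])
def ray(u,v,z,c):
    R=np.array(c['R']);t=np.array(c['t']);o=-R.T@t
    w=R.T@np.array([(u-c['cx'])/c['fx'],(v-c['cy'])/c['fy'],1]); return o+w*(z-o[2])/w[2]
def proj(X,c):
    q=np.array(c['R'])@X+np.array(c['t']); return q[0]/q[2]*c['fx']+c['cx'],q[1]/q[2]*c['fy']+c['cy']
E
python3 - <<'E'
from h import *
s=r.sense();print(s)
for n in('scene','top'):
    p,d,c=grab(n);np.savez('%s.npz'%n,p=p,d=d)
    cv2.imwrite('pics/%s0.png'%n,cv2.resize(p[:,:,::-1],(800,600)))
    print(n,c,(d==0).mean())
E
```

```text
{'clock': 0.0, 'qpos': array([-1.32840266e+00,  3.53632709e-01,  1.63415558e+00, -1.07100570e-05,
        1.15519056e+00, -2.38305117e-03]), 'qvel': array([-2.03967857e-05,  1.05162277e-03, -2.49084207e-04, -5.72672188e-04,
       -2.04648977e-04, -8.40775290e-04]), 'joint_efforts': array([-2.60180735e-03, -6.05263066e+01, -3.42069983e+01, -2.48932347e-04,
        9.44874046e-03,  1.32806952e-05]), 'eef_pos': array([ 151.35879594, -605.92014586,  247.56213083]), 'tcp_rot': array([-3.14020644e+00,  6.48894263e-06,  2.44781053e-01]), 'contact_force': array([-0.48112363,  0.69953442,  1.43142319]), 'wrist_torque': array([0.00532293, 0.01350708, 0.08271682]), 'opening': 0.9999742077600985}
scene {'fx': 387.8677791546539, 'fy': 387.8677791546539, 'cx': 249.1116422645376, 'cy': 188.42050453989577, 'R': array([[-0.06321108,  0.9979704 ,  0.00770972],
       [ 0.84429635,  0.0575933 , -0.53277264],
       [-0.53213535, -0.02716784, -0.8462233 ]]), 't': array([ 107.29805216, -380.99798638, 1587.96936451])} 0.0038859049479166665
top {'fx': 439.4800857050727, 'fy': 439.4800857050727, 'cx': 249.39346362353325, 'cy': 181.44538824036644, 'R': array([[ 0.02763761, -0.99951067,  0.01464835],
       [-0.99051387, -0.02935621, -0.13424039],
       [ 0.13460472, -0.01079931, -0.99084052]]), 't': array([-125.88048831,  584.75313203, 1651.76949907])} 0.0041656494140625
```

View pics/top0.png

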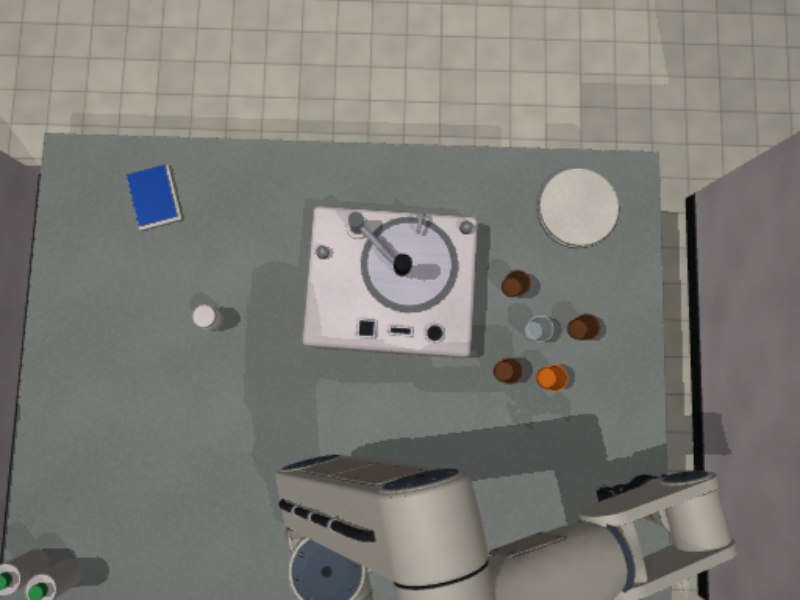

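View pics/scene0.png

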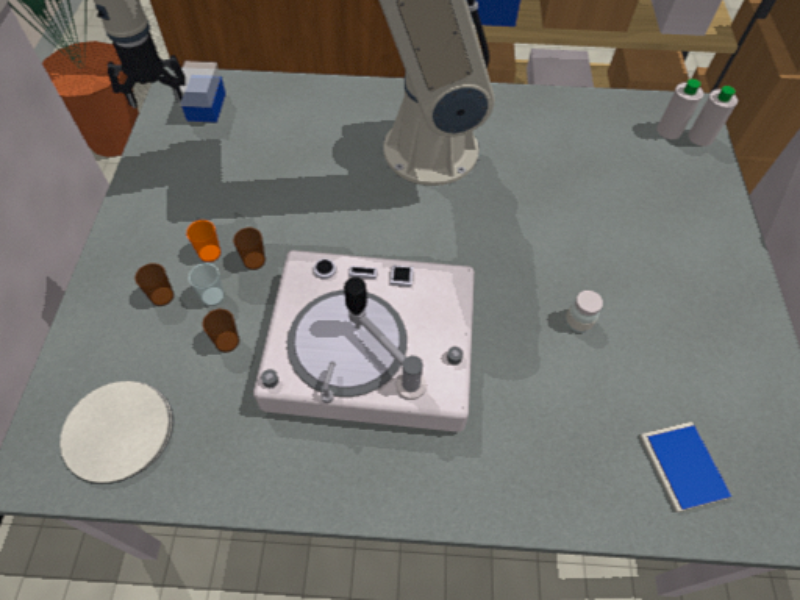

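Top view (800x600 px): deck corners are near (315,207), (477,217), (472,356) and (304,345). Sensors in the front row: square (367,328), bar (400,330), round (434,333). Only the rightmost one has a circular housing and window, so it is the target. The handle knob is at (402,264), the post at (357,222), the mounts at (323,252) and (466,227), the clear beaker at (540,328) among brown and orange look-alikes, and the jar at (206,316).

```bash
cat > m.py <<'E'
from h import *
z=np.load('top.npz');p,d=z['p'],z['d'];c=cams.camera_params('top')
P=pts(d,c)
# deck: depth points at height ~100
m=((abs(P[...,2]-100)<14)).astype(np.uint8); m[300:]=0
n,l,st,ce=cv2.connectedComponentsWithStats(m);k=1+np.argmax(st[1:,4])
q=np.array([ray(u,v,100,c)[:2] for v,u in np.argwhere(l==k)],np.float32)
rc=cv2.minAreaRect(q);print('deck rect',rc,'z med',np.median(P[l==k][:,2]))
print('corners',cv2.boxPoints(rc))
s=512/800
for nm,(u,v),zz in [('square',(367,328),114),('bar',(400,330),114),('round',(434,333),114),('post',(357,220),192),('knob',(402,264),266)]:
    u,v=u*s,v*s
    b=p[int(v)-9:int(v)+10,int(u)-9:int(u)+10].max(2)
    mm=(b<70).astype(np.uint8);n,l2,st,ce=cv2.connectedComponentsWithStats(mm)
    if nm!='post':
        k=l2[9,9] or 1+np.argmax(st[1:,4]); uu,vv=ce[k]+[int(u)-9,int(v)-9]
    else: uu,vv=u,v
    print(nm,(uu,vv),st[k],'ray',ray(uu,vv,zz,c).round(1),'depth pt',P[int(round(vv)),int(round(uu))].round(1))
# high blobs
for lo,hi in((185,200),(250,275)):
    a=np.argwhere((P[...,2]>lo)&(P[...,2]<hi)&(P[...,0]>300));a=a[a[:,0]<280]
    Q=P[a[:,0],a[:,1]];print(lo,len(a),np.median(Q,0),Q.min(0),Q.max(0))
cv2.imwrite('pics/crop.png',cv2.resize(p[125:235,190:310,::-1],None,fx=5,fy=5,interpolation=cv2.INTER_CUBIC))
E
python3 m.py
```

```text
deck rect ((588.9603881835938, -110.81024169921875), (396.36944580078125, 338.5386962890625), 87.54627227783203) z med 99.92347735935155
corners [[ 411.36145  -301.5664  ]
 [ 749.5897   -316.0601  ]
 [ 766.5593     79.94592 ]
 [ 428.33105    94.439606]]
square (np.float64(234.03896103896105), np.float64(209.67532467532467)) [ 5  5  9 10 77] ray [472.6 -55.2 114. ] depth pt [471.8 -54.9 108.6]
bar (np.float64(255.47058823529412), np.float64(211.08823529411765)) [ 3  8 12  4 34] ray [ 469.7 -133.5  114. ] depth pt [ 470.4 -131.9  107.5]
round (np.float64(277.7536231884058), np.float64(212.768115942029)) [ 6  4  9 10 69] ray [ 465.9 -214.9  114. ] depth pt [ 465.4 -216.2  109.3]
post (228.48000000000002, 140.8) [10 14  1  1  1] ray [710.6 -29.3 192. ] depth pt [711.8 -27.3 183.7]
knob (np.float64(257.14728682170545), np.float64(168.94573643410854)) [  4   4  12  14 129] ray [ 600.4 -131.4  266. ] depth pt [ 600.2 -130.9  265.9]
185 74 [712.86956926 -25.74630589 190.28176291] [694.85264211 -41.8803984  185.43846553] [729.3257409   -9.41220165 196.54868735]
250 112 [ 604.0416673  -133.70980684  263.2149463 ] [ 586.99783984 -151.46455754  250.29541998] [ 625.32408869 -114.01248719  274.9584381 ]
```

View pics/crop.png

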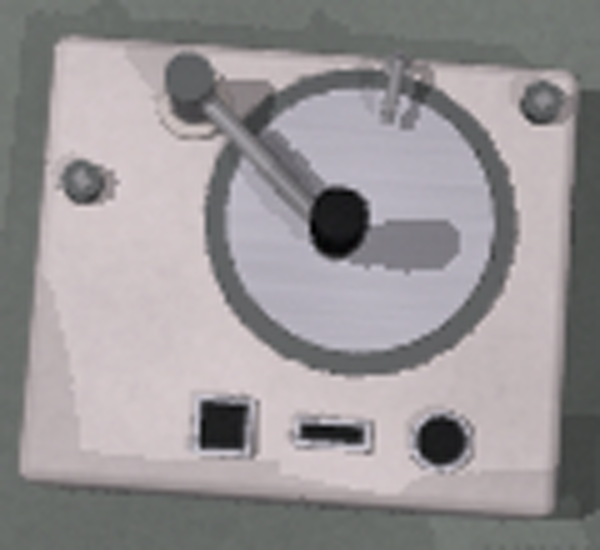

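The enlarged crop (5x) confirms it: round sensor at (441,440) with a circular housing, bar at (333,431), square at (225,425).

The sizes agree with the description:
- Deck measures 396 x 339 mm.
- Polisher centre is (589,-111), yaw -2.5°.
- Predicted pivot (713,-26) equals the measured post top.
- Knob is at (602,-132), 153 mm from the pivot, so the swing is about 0.21 rad.

I'll push the knob with the shut fingers from its disc side.

Emit:
drive_tool(
  deltas=[
    [2.5, -1.2, -0.5, 0],
    [3, -1.5, -0.5, 0],
    [3, -1.5, -0.5, 0],
    [3, -1.5, -0.5, 0],
    [3, -1.5, -0.5, 0],
    [3, -1.5, -0.5, 0],
    [3, -1.5, -0.5, 0],
    [3, -1.5, -0.5, 0],
    [3, -1.5, 0, 0],
    [3, -1.5, 0, 0],
    [3, -1.5, 0, 0],
    [3, -1.5, 0, 0],
  ],
  jaw=1,
  force=40,
)

```text
clock: 1.1
eef_pos: [453.9, -347.2, 288.1]
tcp_rot: [-3.141, 0.0, 0.245]
contact_force: [0.4, -0.3, 0.3]
opening: 0.003
```

Emit:
drive_tool(
  deltas=[
    [3, -1.5, 0, 0],
    [3, -1.5, 0, 0],
    [3, -1.5, 0, 0],
    [3, -1.5, 0, 0],
    [3, -1.5, 0, 0],
    [3, -1.5, 0, 0],
    [3, -1.5, 0, 0],
    [1.5, -0.7, 0, 0],
    [0, 0, 0, -0.12],
    [0, 0, 0, -0.12],
    [0, 0, 0, -0.12],
    [0, 0, 0, -0.12],
  ],
)

```text
clock: 2.1
eef_pos: [643.8, -185.5, 287.7]
tcp_rot: [-3.141, 0.001, 0.731]
contact_force: [0.3, 0.5, -0.1]
opening: -0.001
```

Emit:
drive_tool(
  deltas=[
    [0, 0, 0, -0.12],
    [0, 0, 0, -0.12],
    [0, 0, 0, -0.12],
    [0, 0, 0, -0.12],
    [0, 0, 0, -0.12],
    [0, 0, 0, -0.12],
    [0, 0, 0, -0.12],
    [0, 0, 0, -0.12],
    [0, 0, 0, -0.12],
    [0, 0, 0, -0.12],
    [0, 0, 0, -0.12],
    [0, 0, 0, -0.12],
  ],
)

```text
clock: 3.1
eef_pos: [643.6, -185.8, 287.9]
tcp_rot: [-3.141, -0.001, 2.171]
contact_force: [-0.4, -0.2, 0.3]
opening: -0.001
```

Emit:
drive_tool(
  deltas=[
    [0, 0, 0, -0.08],
    [0, 0, 0, -0.08],
    [0, 0.35, 1, 0],
    [0, 0.35, 1.5, 0],
    [0, 0, 1.5, 0],
    [0, 0, 0.9, 0],
    [0.8, 0, 0, 0],
    [0.8, 0, 0, 0],
    [0.6, 0, 0, 0],
    [0.5, 0, 0, 0],
    [0.5, 0, 0, 0],
    [0.3, 0, 0, 0],
  ],
)

```text
clock: 4.1
eef_pos: [625.2, -154.7, 240.2]
tcp_rot: [3.141, 0.001, 2.325]
contact_force: [1.7, -3.0, 1.1]
opening: 0.001
```

Emit:
drive_tool(
  deltas=[
    [0.46, -0.08, 0, 0.03],
    [0.46, -0.08, 0, 0.03],
    [0.46, -0.08, 0, 0.03],
    [0.46, -0.08, 0, 0.03],
    [0.46, -0.08, 0, 0.03],
    [0.46, -0.08, 0, 0.03],
  ],
)

```text
clock: 4.6
eef_pos: [604.4, -137.1, 240.0]
tcp_rot: [3.141, 0.002, 2.143]
contact_force: [-0.1, -2.3, 0.7]
opening: -0.0
```

```bash
python3 - <<'E'
from h import *
s=r.sense();print(s['eef_pos'],s['tcp_rot'],s['contact_force'])
p,d,c=grab('scene')
cv2.imwrite('pics/s1.png',cv2.resize(p[130:290,140:340,::-1],(800,640))[:600])
E
```

```text
[ 604.35720331 -137.07899507  239.98085588] [3.14107429e+00 1.77510131e-03 2.14315064e+00] [-0.07855322 -2.30194555  0.66707199]
```

View pics/s1.png

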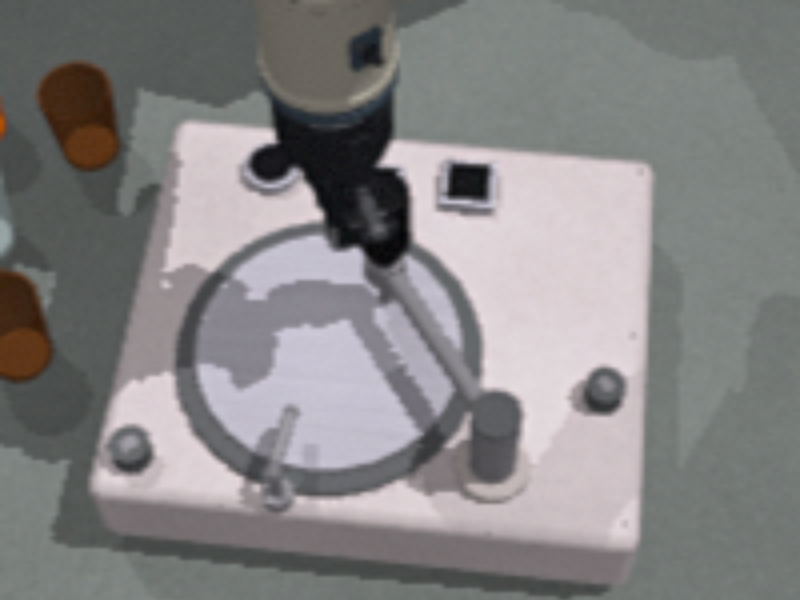

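The crop shows the shut fingers behind the handle at about (385,230). The arm has turned with it and the contact force is about 2.5 N. I'll carry on round the arc.

Emit:
drive_tool(
  deltas=[
    [0.92, -0.16, 0, 0.06],
    [0.92, -0.16, 0, 0.06],
    [0.92, -0.16, 0, 0.06],
    [0.92, -0.16, 0, 0.06],
    [0.92, -0.16, 0, 0.06],
    [0.92, -0.16, 0, 0.06],
    [0.92, -0.16, 0, 0.06],
    [0.92, -0.16, 0, 0.06],
    [0.92, -0.16, 0, 0.06],
    [0.92, -0.16, 0, 0.06],
    [0.92, -0.16, 0, 0.06],
    [0.92, -0.16, 0, 0.06],
  ],
)

```text
clock: 5.65
eef_pos: [559.3, -36.4, 239.5]
tcp_rot: [-3.141, 0.001, 1.423]
contact_force: [-2.5, -1.6, 1.5]
opening: -0.001
```

Emit:
drive_tool(
  deltas=[
    [0.46, -0.08, 0, 0.03],
    [0.46, -0.08, 0, 0.03],
    [0.46, -0.08, 0, 0.03],
    [0.46, -0.08, 0, 0.03],
    [0.46, -0.08, 0, 0.03],
    [0.46, -0.08, 0, 0.03],
  ],
)

```text
clock: 6.15
eef_pos: [560.8, -8.5, 239.5]
tcp_rot: [-3.141, 0.001, 1.244]
contact_force: [-1.9, -1.7, 0.7]
opening: -0.0
```

Emit:
drive_tool(
  deltas=[
    [0.3, -0.05, 0, 0.02],
    [0.3, -0.05, 0, 0.02],
    [0.3, -0.05, 0, 0.02],
    [0.3, -0.05, 0, 0.02],
    [0, 0, 0, 0],
  ],
)

```text
clock: 6.57
eef_pos: [563.5, 3.8, 239.5]
tcp_rot: [3.142, -0.0, 1.165]
contact_force: [-0.2, -0.9, -0.6]
opening: 0.004
```

```bash
python3 - <<'E'
from h import *
s=r.sense();print(s['eef_pos'],s['tcp_rot'],s['contact_force'])
for n in('top','scene'):
    p,d,c=grab(n);P=pts(d,c)
    # arm bar points: height 165-185 near expected sweep, away from post
    a=(P[...,2]>166)&(P[...,2]<184)&(np.hypot(P[...,0]-713,P[...,1]+26)<125)&(np.hypot(P[...,0]-713,P[...,1]+26)>35)
    Q=P[a];
    if len(Q)>3:
        m=np.median(Q,0);an=np.arctan2(m[1]+26,m[0]-713);print(n,len(Q),m,'swing',(np.deg2rad(-124.1)-an)%(2*np.pi))
E
```

```text
[563.52429637   3.82075183 239.51659973] [ 3.14155700e+00 -5.31612558e-05  1.16479146e+00] [-0.16988156 -0.9206856  -0.63992076]
scene 160 [643.0571261    7.62819872 176.15370223] swing 1.4238051282466815
```

Emit:
drive_tool(
  deltas=[
    [0.15, -0.03, 0, 0.01],
    [0.15, -0.03, 0, 0.01],
    [0, 0, 0, 0],
  ],
)

```text
clock: 6.92
eef_pos: [564.3, 6.6, 239.4]
tcp_rot: [3.141, -0.0, 1.144]
contact_force: [-0.9, -0.8, 0.8]
opening: -0.001
```

Emit:
drive_tool(
  deltas=[
    [0.15, -0.03, 0, 0.01],
    [0.15, -0.03, 0, 0.01],
    [0, 0, 0, 0],
  ],
)

```text
clock: 7.17
eef_pos: [565.0, 9.7, 239.3]
tcp_rot: [3.142, -0.0, 1.124]
contact_force: [-0.6, -1.5, 0.0]
opening: -0.001
```

Emit:
drive_tool(
  deltas=[
    [0.15, -0.03, 0, 0.01],
    [0.15, -0.03, 0, 0.01],
    [0, 0, 0, 0],
  ],
)

```text
clock: 7.42
eef_pos: [564.9, 10.3, 239.3]
tcp_rot: [3.141, 0.005, 1.105]
contact_force: [-5.4, -13.8, 5.4]
opening: -0.004
```

Emit:
drive_tool(
  deltas=[
    [0.15, -0.03, 0, 0.01],
    [0.15, -0.03, 0, 0.01],
    [0, 0, 0, 0],
  ],
)

```text
clock: 7.67
eef_pos: [564.7, 10.6, 239.3]
tcp_rot: [3.141, 0.01, 1.085]
contact_force: [-9.3, -28.1, 8.4]
opening: 0.002
```

The force rose to about 30 N with no further motion, so the arm is at its stop. I'll back off and rise.

Emit:
drive_tool(
  deltas=[
    [-0.8, 0, 0, 0],
    [-1, 0, 0, 0],
    [-1.5, 0, 0, 0],
    [-1.7, 0, 0, 0],
    [0, 0, -1.5, 0],
    [0, 0, -1.5, 0],
    [0, 0, -1, 0],
    [0, 0, 0, 0],
  ],
)

```text
clock: 8.33
eef_pos: [544.1, -29.2, 281.5]
tcp_rot: [3.138, -0.002, 1.084]
contact_force: [-0.4, 0.2, 0.4]
opening: 0.0
```

```bash
python3 - <<'E'
from h import *
s=r.sense();e=s['eef_pos'];yw=s['tcp_rot'][2];print(e,s['tcp_rot'],s['contact_force'])
p,d,c=grab('scene');P=pts(d,c);rr=np.hypot(P[...,0]-713,P[...,1]+26)
Q=P[(P[...,2]>166)&(P[...,2]<184)&(rr<125)&(rr>35)];m=np.median(Q,0);an=np.arctan2(m[1]+26,m[0]-713);print(len(Q),m,'swing',(np.deg2rad(-124.1)-an)%(2*np.pi))
Q=P[(P[...,2]>200)&(np.hypot(P[...,0]-573,P[...,1]-37)<30)&(P[...,2]<290)];print('knob',np.median(Q,0),Q[:,2].max(),'px',proj(np.array([573,37,266]),c))
D=np.array([466,-214.4])-e[:2];print('tool dx,dy',D@[np.cos(yw),np.sin(yw)],D@[np.sin(yw),-np.cos(yw)])
# round sensor in scene view
u,v=proj(np.array([466,-214.4,114]),c);print('round px',u,v)
cv2.imwrite('pics/s2.png',cv2.resize(p[130:280,140:340,::-1],(800,600)))
E
```

```text
[544.11681969 -29.19521191 281.45416533] [ 3.13834475e+00 -1.83862472e-03  1.08444862e+00] [-0.35448662  0.21046947  0.37560161]
158 [643.84385622  10.71404086 175.7564157 ] swing 1.4636892177915986
knob [589.28105687  38.32074749 258.47935108] 269.53589023350764 px (np.float64(289.49776409654913), np.float64(174.91510684547904))
tool dx,dy -200.24133976800712 17.505910343551022
round px 207.12428493701717 169.59447612885253
```

View pics/s2.png

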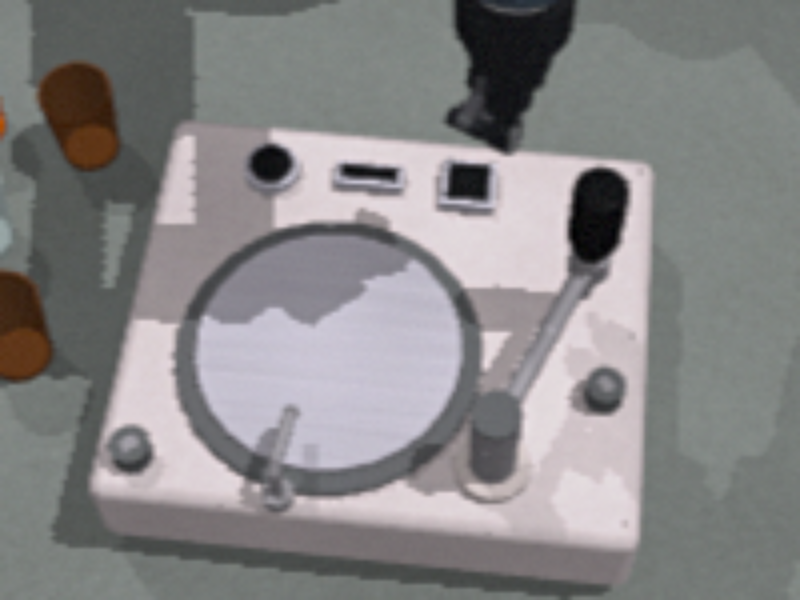

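The handle at crop (600,205) is now well clear of the disc and stands at full-down height. The round sensor is at (271,163), which agrees with the top-view estimate within about 5 mm. I'll move over it, staying high, then descend.

Emit:
drive_tool(
  deltas=[
    [-1.5, 0.2, 0, 0],
    [-2.2, 0.2, 0, 0],
    [-2.2, 0.2, 0, 0],
    [-2.2, 0.2, 0, 0],
    [-2.2, 0.2, 0, 0],
    [-2.2, 0.2, 0, 0],
    [-2.2, 0.2, 0, 0],
    [-2.2, 0.2, 0, 0],
    [-1.7, 0.2, 0, 0],
    [-1.5, 0.1, 0, 0],
    [0, 0, 0, 0],
    [0, 0, 0, 0],
  ],
)

```text
clock: 9.38
eef_pos: [465.6, -215.5, 278.4]
tcp_rot: [-3.14, -0.0, 1.083]
contact_force: [0.8, -0.4, 0.2]
opening: 0.002
```

```bash
python3 - <<'E'
from h import *
print(r.sense()['eef_pos'])
p,d,c=grab('scene')
m=(p[163:180,200:217].max(2)<70).astype(np.uint8);n,l,st,ce=cv2.connectedComponentsWithStats(m);print(st,ce+[200,163])
for k in range(1,n):print(ray(*(ce[k]+[200,163]),114,c))
cv2.imwrite('pics/s3.png',cv2.resize(p[80:230,140:340,::-1],(800,600)))
E
```

```text
[ 465.57454529 -215.49426373  278.42620822]
[[  0   0  17  17 225]
 [  3   4  10   8  64]] [[208.20888889 171.16888889]
 [207.265625   170.40625   ]]
[ 469.13283523 -213.562692    114.        ]
```

View pics/s3.png

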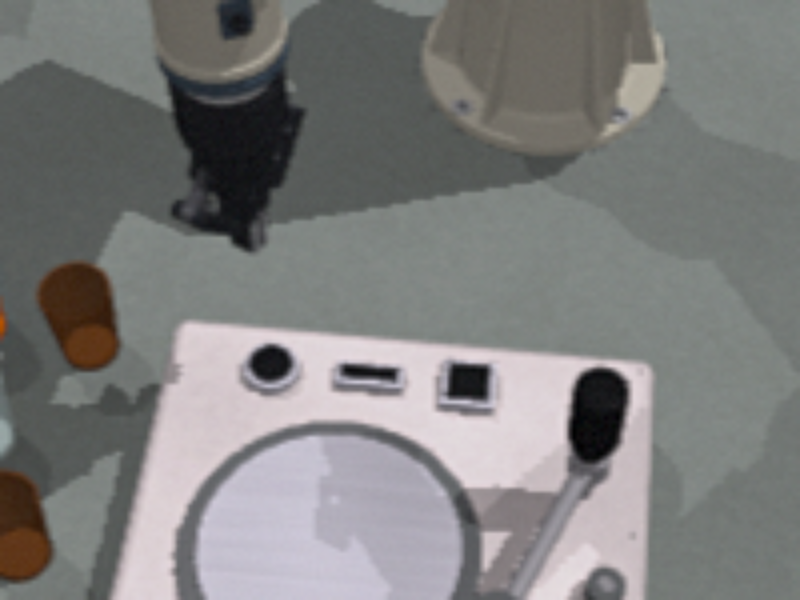

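Both views put the round sensor at about (467.5,-214), 2 mm from the current TCP. It sits at crop (271,367), and the fingers are directly above it in 3D. I'll descend so the fingertips stop 30 mm above it.

Emit:
drive_tool(
  deltas=[
    [0.2, 0, 0.8, 0],
    [0, 0, 1.4, 0],
    [0, 0, 1.5, 0],
    [0, 0, 1.5, 0],
    [0, 0, 1.5, 0],
    [0, 0, 1.5, 0],
    [0, 0, 1.2, 0],
    [0, 0, 0.9, 0],
    [0, 0, 0.7, 0],
    [0, 0, 0.5, 0],
    [0, 0, 0.2, 0],
    [0, 0, 0, 0],
  ],
)

```text
clock: 10.43
eef_pos: [467.1, -213.5, 162.1]
tcp_rot: [-3.141, 0.0, 1.085]
contact_force: [-0.6, -1.2, 0.8]
opening: 0.001
```

Emit:
drive_tool(
  deltas=[
    [0, 0, 0, 0],
    [0, 0, 0, 0],
    [0, 0, 0, 0],
    [0, 0, 0, 0],
    [0, 0, 0, 0],
    [0, 0, 0, 0],
    [0, 0, 0, 0],
    [0, 0, 0, 0],
    [0, 0, 0, 0],
    [0, 0, 0, 0],
    [0, 0, 0, 0],
    [0, 0, 0, 0],
  ],
)

```text
clock: 11.43
eef_pos: [467.0, -213.6, 162.3]
tcp_rot: [3.142, 0.0, 1.085]
contact_force: [0.9, 0.6, -0.2]
opening: -0.001
```

```bash
python3 - <<'E'
from h import *
print(r.sense()['eef_pos'])
p,d,c=grab('scene')
cv2.imwrite('pics/s4.png',cv2.resize(p[100:220,150:310,::-1],(800,600)))
E
```

```text
[ 467.03438514 -213.64058698  162.28275372]
```

View pics/s4.png

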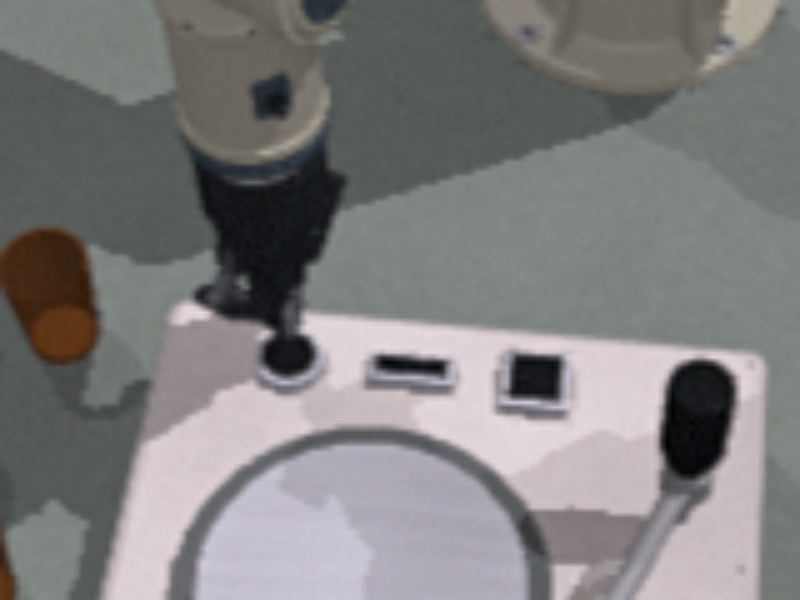

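Emit:
drive_tool(
  deltas=[
    [0, 0, 0, 0],
    [0, 0, 0, 0],
    [0, 0, 0, 0],
    [0, 0, 0, 0],
    [0, 0, 0, 0],
    [0, 0, 0, 0],
    [0, 0, 0, 0],
    [0, 0, 0, 0],
    [0, 0, 0, 0],
    [0, 0, 0, 0],
    [0, 0, 0, 0],
    [0, 0, 0, 0],
  ],
)

```text
clock: 12.48
eef_pos: [467.0, -213.6, 162.3]
tcp_rot: [-3.142, -0.0, 1.085]
contact_force: [0.2, -0.0, -0.3]
opening: -0.003
```

The fingertips at about (285,325) hang just above the round sensor at (288,358) without touching it. The hold has lasted over 2 s, so I'll withdraw straight up.

Emit:
drive_tool(
  deltas=[
    [0, 0, 0, 0],
    [0, 0, 0, 0],
    [0, 0, 0, 0],
    [0, 0, -1, 0],
    [0, 0, -2, 0],
    [0, 0, -2.5, 0],
    [0, 0, -2.5, 0],
    [0, 0, -2.5, 0],
    [0, 0, -2.5, 0],
    [0, 0, -2, 0],
    [0, 0, -1, 0],
    [0, 0, 0, 0],
  ],
)

```text
clock: 13.48
eef_pos: [468.0, -214.1, 325.0]
tcp_rot: [3.137, -0.0, 1.085]
contact_force: [0.6, -0.5, -0.0]
opening: 0.004
```

Emit:
drive_tool(
  deltas=[
    [-1, 0, -0.5, 0],
    [-1, 0, -0.5, 0],
    [-1, 0, 0, 0],
    [-1, 0, 0, 0],
    [0, 0, 0, 0],
    [0, 0, 0, 0],
    [0, 0, 0, 0],
    [0, 0, 0, 0],
    [0, 0, 0, 0],
    [0, 0, 0, 0],
  ],
)

```text
clock: 14.32
eef_pos: [448.5, -248.8, 332.2]
tcp_rot: [-3.141, -0.0, 1.085]
contact_force: [-0.8, 0.8, 0.1]
opening: -0.0
```

```bash
python3 - <<'E'
from h import *
s=r.sense();print(s['eef_pos'],s['contact_force'],s['clock'])
p,d,c=grab('scene');P=pts(d,c);rr=np.hypot(P[...,0]-713,P[...,1]+26)
Q=P[(P[...,2]>166)&(P[...,2]<184)&(rr<125)&(rr>35)];m=np.median(Q,0);an=np.arctan2(m[1]+26,m[0]-713);print('swing',(np.deg2rad(-124.1)-an)%(2*np.pi))
Q=P[(P[...,2]>200)&(np.hypot(P[...,0]-573,P[...,1]-37)<30)&(P[...,2]<290)];print('knob top',np.percentile(Q[:,2],95))
# change of loose objects vs first picture
o=np.load('scene.npz')['p'];df=np.abs(p.astype(int)-o).max(2)
for n,X in dict(mount_a=(699,-267,122),mount_b=(644,41,122)).items():
    u,v=map(int,proj(np.array(X),c));print(n,u,v,df[v-6:v+7,u-6:u+7].mean())
for n,(u,v) in dict(jar=(374,199),beaker=(132,182)).items(): print(n,df[v-12:v+13,u-12:u+13].mean())
job.sign_off()
E
```

```text
[ 448.47569964 -248.75464364  332.20337111] [-0.8314452   0.79665138  0.09421202] 14.3167
swing 1.463429253160327
knob top 266.8506623620471
mount_a 179 233 4.846153846153846
mount_b 285 222 7.585798816568047
jar 8.1792
beaker 10.776
the job is handed in; nothing more can be done
```

I pushed the swing arm round to its stop with the shut fingers and backed off. I then pointed down at the round sensor, the rightmost one, with the fingertips about 31 mm above it. I held that for over 2 s, drew the hand more than 200 mm clear and handed the job in at 14.3 s. The hand-in gives no verdict.

**Last checks:**
- **Swing arm:** it measured 1.46 rad from the depth image, against a nominal stop of 1.4. The excess is measurement bias; when I pushed at the stop the force rose to about 30 N with no further motion.
- **Handle:** its top is at about 267 mm, so it is down.
- **Contact:** the force reads about 1 N, which is sensor noise.
- **Specimens, jar and beaker:** the only final check was image differences of 5 to 11 grey levels at the places where they began. That suggests they did not move, with small differences from lighting or shadow, but I did not re-measure their positions to the millimetre.
- **Sensor position:** the two camera views disagreed by about 3 mm, so I used the mean, well inside the 24 mm tolerance.

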